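Put the kiln props away by length

TASK

Two kiln props, one long and one short, were left standing on the table. Put each one away in the wooden tray that already holds props of its own length: stand it upright on the tray's floor, in the free part of the row, and let go.

Things in the scene. Friction and masses are not known exactly. Their poses are not given: they have to be found in the camera images.
- prop_long: loose long kiln prop: an off-white upright ceramic cylinder, 100 mm long and 36 mm in diameter, with a 17 mm bore in its top; about 160 g. It stands on the table at the start. Origin: centre of its underside; z along its length, up
- prop_short: loose short kiln prop: an off-white upright ceramic cylinder, 60 mm long and 36 mm in diameter, with a 17 mm bore in its top; about 100 g. It stands on the table at the start. Origin: centre of its underside; z along its length, up
- tray_long: fixed tray of dark wood for the long props: one straight row, 236 mm long (its y axis) and 72 mm wide (its x axis). Origin: centre of its underside, z up. Floor 6 mm thick, rim 8 mm thick and 20 mm high; inside 220 x 56 mm. Two long props (100 mm long, 36 mm in diameter, tops at z = 106 mm) are fixed upright in it at y = +43 and +85 mm; the rest of the row, from y = -110 to +25 mm, is free; the middle of the free part is about y = -43 mm
- tray_short: fixed tray of dark wood for the short props: one straight row, 236 mm long (its y axis) and 72 mm wide (its x axis). Origin: centre of its underside, z up. Floor 6 mm thick, rim 8 mm thick and 20 mm high; inside 220 x 56 mm. Two short props (60 mm long, 36 mm in diameter, tops at z = 66 mm) are fixed upright in it at y = +43 and +85 mm; the rest of the row, from y = -110 to +25 mm, is free; the middle of the free part is about y = -43 mm
There are look-alikes about, which are no part of the job. What is shaped like the prop_short but orange, purple or yellow is not meant.

How it is judged:
By the outcome, as a careful person would: the job done as asked, in the order asked, and still so for the second after the job is handed in, with the robot touching nothing.
It also fails if it takes over 58 s, if anything falls off the work surface, if the arm or the gripper's body presses on something with over 40 N, if the wrist force passes 120 N, or if a joint passes its speed limit or range.

ROBOT

A 6-joint arm with a two-finger parallel gripper is mounted at the origin on a cart in front of the work surface, level with it; the furniture and walls round the work are solid. World frame = base frame: x ahead of the robot, y to its left, z up, the work surface at z = 0. Lengths are in mm, angles in rad, forces in N, time in s.
With the tool pointing down it reaches from about 350 to 775 mm from the base axis. Payload 7.3 kg.
Tool frame: the origin (TCP) lies at the very end of the fingers, on their centre line; the grasp point (between the pads) lies 19 mm behind it; z points along the fingers, y is the line along which they close (so a half turn about z gives the same grasp; the last joint's range is limited). The gripper opens to 92 mm and grips with 3 to 60 N. Pads are 19 mm wide; open, the fingers measure 130 mm over their backs; the gripper's body (75 mm by 190 mm) begins 47 mm behind the grasp point.
Start: joints at [1.111, 0.342, 1.524, -0, 1.275, -0.146], TCP at [162.04, 499.388, 226.741] pointing down, gripper open.
Joint ranges: [-2.53, 2.53], [-0.77, 2.02], [0.04, 2.7], [-1, 4.14], [0.28, 2.66], [-3.11, 3.11]. Speed limits (rad/s): [2.57, 2.57, 3.14, 3.14, 3.14, 3.14].

INTERFACE

Orientations are given as [roll, pitch, yaw] about the fixed x, y, z axes, in that order (R = Rz(yaw) Ry(pitch) Rx(roll)).
In Python, from plant import bot gives the robot as it stands.
- The arm moves only by the tool send_rows, never from a script. Its argument "rows" is a list of rows, each an object of numbers: "x", "y", "z": the shift along the tool's x, y, z in units of 0.2 m (1.0 is 0.2 m); "ax", "ay", "az": the turn, a rotation vector about the tool's x, y, z in units of 60 degrees (1.0 is 60 degrees); "jaw": the opening, from -1 (shut) to 1 (fully open), so that 0 is half open. In form: [{"x": .., "y": .., "z": .., "ax": .., "ay": .., "az": .., "jaw": ..}, ...]. A call has exactly 10 rows; each row is the pose to reach, as a shift and turn from the pose commanded when the call began, along the tool's axes at that moment; what a row does not reach only later rows make up. A row lasts 1/8 s, in which the tool goes at most 62.5 mm and 10.7 degrees, less where a joint would pass 70% of its speed; a pose out of reach is approached as far as the arm can. A call with a number of a shift or a turn outside -1 to 1 is refused whole. A call with a gripper value outside its range is refused whole. The fingers move at their own pace and stop on an object; the grip force is fixed at half the most. Time passes only in rows, so rows that repeat a pose let the fingers close, or fill a call up. It gives the time, the measured TCP pose, the force, the opening and the grip force at its end, in the units of the state.
- bot.get_obs(): the state, without advancing time (a new reading comes with each control period).
- bot.capture(name): name is "scene" or "top" or "wrist"; returns (picture, depth): 420x560x3 uint8, red, green, blue; 420x560 float32, mm along the optical axis (not along the pixel's ray), 0 where there is no reading.
- bot.camera_model(name): a dict with "vertical_fov" (degrees; the focal length in pixels is half the picture's height over the tangent of half this angle, whatever the lens; pixels are square), "cx", "cy" (the principal point, pixels), "k1" (the pictures are not rectified: a ray, as slopes to the right and down, at radius r is drawn at 1 + k1 r^2 times it, then the intrinsics apply), "R" (3x3) and "t" (3): a world point X has camera coordinates R X + t; the wrist camera has in their place "T_tool_cam" (4x4, takes a point from camera to tool coordinates, whose origin is the TCP and whose axes are the flange's). Camera axes: x right, y down, z forward; pixel columns grow to the right and rows downward; lengths in mm; the calibration is good to about 2 mm. A picture is of the moment at which its call begins: read the wrist's pose just before it. camera_model takes no time and is no camera call.
- bot.close_job(): hands the job in; it is judged then, once.
The state is a dict: "time": time; "joint_positions": joint angles; "dq": joint speeds; "tau": joint torques, N m; "tool_pos": TCP position; "tcp_rot": TCP orientation; "contact_force": force on the tool from outside, world axes, zero at the start; "moment": the same for the moment, N m; "grip_width": finger opening in mm; "finger_force": force on a finger pad.
Only numpy, scipy, OpenCV 4.12 (cv2) and the standard library are available. Lean on these libraries where they do the work, as an engineer would, in place of code of your own. Each camera call takes 0.05 s, during which the arm holds its last target. There are 200 camera calls.

## Working session

There is one attempt and no reset: what is moved stays moved. The work goes in short steps, Python scripts to look and compute and a tool call to move; the robot and the scene stay as the last step left them, time stands still between calls to the robot, and variables do not carry over. Pictures are saved under pics/ and viewed, at most 10 in all, crops included, and the job is handed in when it is done.

Besides the shell and the picture viewer there is one more tool, called after "Call:" by a JSON object that holds its "method" and its "body", one argument or row to a line. send_rows: Moves the arm, as the interface text tells. Its arguments: {"type":"object","properties":{"rows":{"type":"array","items":{"type":"object","properties":{"x":{"type":"number","minimum":-1,"maximum":1},"y":{"type":"number","minimum":-1,"maximum":1},"z":{"type":"number","minimum":-1,"maximum":1},"ax":{"type":"number","minimum":-1,"maximum":1},"ay":{"type":"number","minimum":-1,"maximum":1},"az":{"type":"number","minimum":-1,"maximum":1},"jaw":{"type":"number"}}}}},"required":["rows"]}

```bash
mkdir -p pics; cat > h.py <<'E'
import numpy as np, cv2
from plant import bot
def K(m): 
    f=210/np.tan(np.radians(m["vertical_fov"])/2); return f,m["cx"],m["cy"],m["k1"]
def rays(m,u,v):
    f,cx,cy,k=K(m); x=(np.asarray(u,float)-cx)/f; y=(np.asarray(v,float)-cy)/f
    a,b=x.copy(),y.copy()
    for _ in range(20):
        s=1+k*(a*a+b*b); a,b=x/s,y/s
    return np.stack([a,b,np.ones_like(a)],-1)
def cloud(m,d):
    v,u=np.mgrid[0:420,0:560]; P=rays(m,u,v)*d[...,None]
    return (P-np.array(m["t"]))@np.array(m["R"])
E
python3 - <<'E'
from h import *
for n in("scene","top"):
    p,d=bot.capture(n); m=bot.camera_model(n); cv2.imwrite(f"pics/{n}.png",p[...,::-1]); np.savez(n,p=p,d=d)
    print(n,m,(d>0).mean())
print(bot.get_obs())
E
```

```text
scene {'vertical_fov': 46.2656784397934, 'cx': 281.24060112892187, 'cy': 210.77113102809267, 'k1': -0.021655162073126573, 'R': array([[ 0.89355365, -0.44834697,  0.0233852 ],
       [-0.16992286, -0.38594969, -0.90673539],
       [ 0.41555758,  0.80624303, -0.42105115]]), 't': array([-454.58844018,  127.92968345,  945.65639564])} 0.9960289115646258
top {'vertical_fov': 52.76456114204555, 'cx': 271.4949737673792, 'cy': 212.95636759846857, 'k1': -0.10572668425392581, 'R': array([[-0.02881581, -0.99957982, -0.00313715],
       [-0.99857582,  0.02892755, -0.04482783],
       [ 0.04489975,  0.00184093, -0.9989898 ]]), 't': array([ 81.79423443, 531.54819407, 846.7172322 ])} 0.9961011904761905
{'time': 0.1, 'joint_positions': array([ 1.11098894e+00,  3.42692775e-01,  1.52493879e+00,  2.59175471e-06,
        1.27541325e+00, -1.45996092e-01]), 'dq': array([-6.60689636e-04, -1.93688732e-03, -2.69623879e-03, -5.73490594e-05,
       -6.41243995e-05,  4.65032583e-04]), 'tau': array([ 1.63610363e-03, -4.32002449e+01, -2.44695801e+01,  7.18795834e-02,
        5.25895553e-02, -1.20371587e-05]), 'tool_pos': array([161.8678618 , 499.02873907, 226.0878119 ]), 'tcp_rot': array([-3.14015630e+00, -2.13709528e-04,  2.82778045e+00]), 'contact_force': array([ 0.63652245,  0.05480834, -0.2380793 ]), 'moment': array([-0.0087565 , -0.02841368,  0.06318508]), 'finger_force': 0.0, 'grip_width': 91.67964495858863}
```

View pics/scene.png

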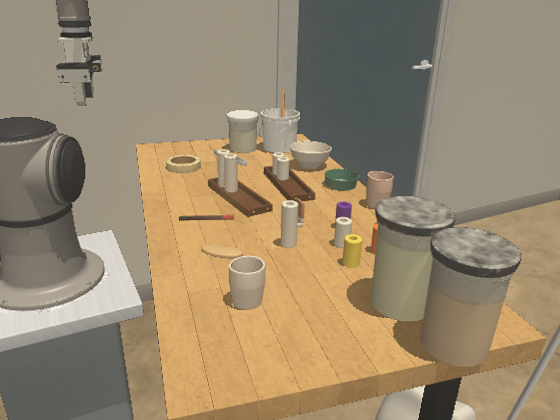

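View pics/top.png

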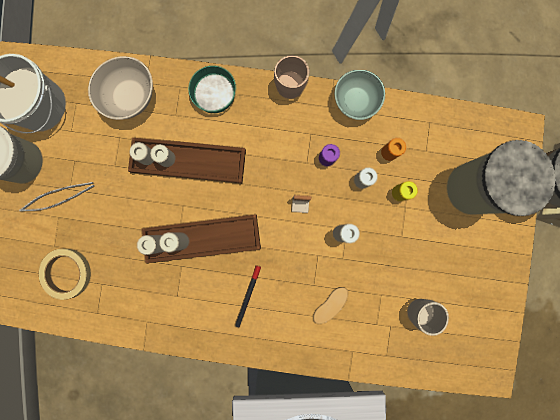

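The top view shows the long prop at (349,233) and the short one at (368,177). The near tray is around (200,240) and the far tray around (188,160). Coloured look-alikes stand at (330,155), (397,147) and (408,190).

```bash
python3 - <<'E'
from h import *
z=np.load("top.npz"); m=bot.camera_model("top"); W=cloud(m,z["d"]); 
t=W[250:300,440:500].reshape(-1,3); print("table z",np.median(W[250:290,360:400,2]),np.median(W[100:130,440:480,2]), np.median(W[280:310,160:200,2]))
def top(n,u,v,h,r=14):
    s=W[v-r:v+r,u-r:u+r].reshape(-1,3); hi=np.percentile(s[:,2],92); q=s[abs(s[:,2]-hi)<6]
    # ray onto plane at the nominal height
    vv,uu=np.mgrid[v-r:v+r,u-r:u+r]; k=(abs(s[:,2]-hi)<6)
    R=np.array(m["R"]);D=rays(m,uu.ravel()[k],vv.ravel()[k])@R; C=-R.T@np.array(m["t"])
    P=(C+D*((h-C[2])/D[:,2])[:,None])[:,:2].astype(np.float32)
    c,rad=cv2.minEnclosingCircle(P); print(n,"hi",hi.round(1),"circ",np.round(c,1),round(rad,1),"n",len(P)); return np.array(c)
top("long",349,233,100);top("short",368,177,60)
for n,a in (("near",[(147,245),(169,242)]),("far",[(139,152),(160,154)])):
    for p in a: top(n,*p,106 if n=="near" else 66)
# trays: dark brown mask, rim plane z=20
hsv=cv2.cvtColor(z["p"],cv2.COLOR_RGB2HSV)
for n,(x0,y0,x1,y1) in (("near",(130,205,275,272)),("far",(115,130,255,192))):
    sub=hsv[y0:y1,x0:x1]; k=((sub[...,2]<115)&(sub[...,1]>80))
    k=cv2.morphologyEx(k.astype(np.uint8),cv2.MORPH_OPEN,np.ones((3,3)))
    v,u=np.nonzero(k); R=np.array(m["R"]);D=rays(m,u+x0,v+y0)@R; C=-R.T@np.array(m["t"])
    P=(C+D*((20-C[2])/D[:,2])[:,None])[:,:2].astype(np.float32)
    r=cv2.minAreaRect(P); print(n,r,np.round(cv2.boxPoints(r)).tolist())
# everything tall: objects list
k=(W[...,2]>12).astype(np.uint8); n,l,st,ce=cv2.connectedComponentsWithStats(k)
for i in range(1,n):
    if st[i,4]>60: q=W[l==i]; print(np.round([*np.percentile(q[:,0],[1,99]),*np.percentile(q[:,1],[1,99]),np.percentile(q[:,2],98)]))
E
```

```text
table z 0.20625243690387757 0.32380701488012453 0.12563863300502928
long hi 100.9 circ [489.7 -75.3] 18.1 n 238
short hi 60.8 circ [ 596.6 -121.7] 18.1 n 209
near hi 107.0 circ [480.3 290.7] 22.7 n 250
near hi 107.0 circ [480.4 258.3] 23.8 n 258
far hi 67.1 circ [656.3 315.3] 25.2 n 241
far hi 66.7 circ [656.2 285.1] 24.1 n 240
near ((485.57122802734375, 210.6104736328125), (72.36649322509766, 235.00637817382812), 5.558038234710693) [[438.0, 324.0], [461.0, 90.0], [533.0, 97.0], [510.0, 331.0]]
far ((645.8831176757812, 236.89004516601562), (236.94436645507812, 74.65106964111328), 82.27445983886719) [[593.0, 125.0], [667.0, 114.0], [699.0, 349.0], [625.0, 359.0]]
[715. 845. 489. 610. 126.]
[766. 831. -11.  54.  86.]
[729. 852. 297. 423.  64.]
[744. 837. 133. 229.  35.]
[ 716.  814. -164.  -67.   48.]
[614. 702. 546. 597. 125.]
[600. 694. 119. 354.  68.]
[ 637.  671. -198. -165.   63.]
[ 514.  632. -459. -293.  190.]
[627. 662. -68. -33.  64.]
[ 579.  613. -138. -105.   63.]
[ 551.  585. -217. -183.   63.]
[556. 565. -11.  23.  63.]
[443. 530.  93. 327. 108.]
[473. 506. -92. -57. 102.]
[371. 472. 449. 549.  27.]
[ 293.  353. -262. -201.   80.]
```

Call:
{"method": "send_rows", "body": {
  "rows": [
    {"x": -0.15, "y": -0.12, "az": 0.15, "jaw": 0.4},
    {"x": -0.3, "y": -0.24, "az": 0.3, "jaw": 0.4},
    {"x": -0.45, "y": -0.36, "az": 0.45, "jaw": 0.4},
    {"x": -0.6, "y": -0.48, "az": 0.6, "jaw": 0.4},
    {"x": -0.75, "y": -0.6, "az": 0.75, "jaw": 0.4},
    {"x": -0.85, "y": -0.67, "az": 0.9, "jaw": 0.4},
    {"x": -0.85, "y": -0.67, "az": 1, "jaw": 0.4},
    {"x": -0.85, "y": -0.67, "az": 1, "jaw": 0.4},
    {"x": -0.85, "y": -0.67, "az": 1, "jaw": 0.4},
    {"x": -0.85, "y": -0.67, "az": 1, "jaw": 0.4}
  ]
}}

```text
schema error: expected keys x, y, z, ax, ay, az, jaw
```

Call:
{"method": "send_rows", "body": {
  "rows": [
    {"x": -0.15, "y": -0.12, "z": 0, "ax": 0, "ay": 0, "az": 0.15, "jaw": 0.4},
    {"x": -0.3, "y": -0.24, "z": 0, "ax": 0, "ay": 0, "az": 0.3, "jaw": 0.4},
    {"x": -0.45, "y": -0.36, "z": 0, "ax": 0, "ay": 0, "az": 0.45, "jaw": 0.4},
    {"x": -0.6, "y": -0.48, "z": 0, "ax": 0, "ay": 0, "az": 0.6, "jaw": 0.4},
    {"x": -0.75, "y": -0.6, "z": 0, "ax": 0, "ay": 0, "az": 0.75, "jaw": 0.4},
    {"x": -0.85, "y": -0.67, "z": 0, "ax": 0, "ay": 0, "az": 0.9, "jaw": 0.4},
    {"x": -0.85, "y": -0.67, "z": 0, "ax": 0, "ay": 0, "az": 1, "jaw": 0.4},
    {"x": -0.85, "y": -0.67, "z": 0, "ax": 0, "ay": 0, "az": 1, "jaw": 0.4},
    {"x": -0.85, "y": -0.67, "z": 0, "ax": 0, "ay": 0, "az": 1, "jaw": 0.4},
    {"x": -0.85, "y": -0.67, "z": 0, "ax": 0, "ay": 0, "az": 1, "jaw": 0.4}
  ]
}}

```text
time: 1.35
tool_pos: [282.1, 319.7, 226.6]
tcp_rot: [-3.141, 0.0, 1.782]
contact_force: [0.5, 0.2, 0.6]
grip_width: 64.5
finger_force: 0.0
```

Call:
{"method": "send_rows", "body": {
  "rows": [
    {"x": -0.19, "y": 0.1, "z": 0, "ax": 0, "ay": 0, "az": 0.04, "jaw": 0.4},
    {"x": -0.38, "y": 0.2, "z": 0, "ax": 0, "ay": 0, "az": 0.08, "jaw": 0.4},
    {"x": -0.57, "y": 0.3, "z": 0, "ax": 0, "ay": 0, "az": 0.12, "jaw": 0.4},
    {"x": -0.76, "y": 0.4, "z": 0, "ax": 0, "ay": 0, "az": 0.16, "jaw": 0.4},
    {"x": -0.95, "y": 0.51, "z": 0, "ax": 0, "ay": 0, "az": 0.2, "jaw": 0.4},
    {"x": -0.95, "y": 0.51, "z": 0, "ax": 0, "ay": 0, "az": 0.2, "jaw": 0.4},
    {"x": -0.95, "y": 0.51, "z": 0, "ax": 0, "ay": 0, "az": 0.2, "jaw": 0.4},
    {"x": -0.95, "y": 0.51, "z": 0, "ax": 0, "ay": 0, "az": 0.2, "jaw": 0.4},
    {"x": -0.95, "y": 0.51, "z": 0, "ax": 0, "ay": 0, "az": 0.2, "jaw": 0.4},
    {"x": -0.95, "y": 0.51, "z": 0, "ax": 0, "ay": 0, "az": 0.2, "jaw": 0.4}
  ]
}}

```text
time: 2.6
tool_pos: [421.4, 155.3, 226.8]
tcp_rot: [3.141, -0.0, 1.572]
contact_force: [-0.2, 0.3, 1.2]
grip_width: 64.2
finger_force: 0.0
```

Call:
{"method": "send_rows", "body": {
  "rows": [
    {"x": -0.2, "y": 0.07, "z": 0.04, "ax": 0, "ay": 0, "az": 0, "jaw": 0.4},
    {"x": -0.4, "y": 0.14, "z": 0.08, "ax": 0, "ay": 0, "az": 0, "jaw": 0.4},
    {"x": -0.6, "y": 0.21, "z": 0.12, "ax": 0, "ay": 0, "az": 0, "jaw": 0.4},
    {"x": -0.8, "y": 0.28, "z": 0.16, "ax": 0, "ay": 0, "az": 0, "jaw": 0.4},
    {"x": -1, "y": 0.34, "z": 0.2, "ax": 0, "ay": 0, "az": 0, "jaw": 0.4},
    {"x": -1, "y": 0.34, "z": 0.2, "ax": 0, "ay": 0, "az": 0, "jaw": 0.4},
    {"x": -1, "y": 0.34, "z": 0.2, "ax": 0, "ay": 0, "az": 0, "jaw": 0.4},
    {"x": -1, "y": 0.34, "z": 0.2, "ax": 0, "ay": 0, "az": 0, "jaw": 0.4},
    {"x": -1, "y": 0.34, "z": 0.2, "ax": 0, "ay": 0, "az": 0, "jaw": 0.4},
    {"x": -1, "y": 0.34, "z": 0.2, "ax": 0, "ay": 0, "az": 0, "jaw": 0.4}
  ]
}}

```text
time: 3.85
tool_pos: [489.8, -44.6, 186.9]
tcp_rot: [3.141, 0.0, 1.572]
contact_force: [0.1, -0.3, -0.3]
grip_width: 64.3
finger_force: 0.0
```

```bash
python3 - <<'E'
from h import *
from scipy.spatial.transform import Rotation as Ro
o=bot.get_obs(); p,d=bot.capture("wrist"); m=bot.camera_model("wrist")
cv2.imwrite("pics/w1.png",p[...,::-1])
T=np.array(m["T_tool_cam"]); v,u=np.mgrid[0:420,0:560]
P=rays(m,u,v)*d[...,None]; P=P@T[:3,:3].T+T[:3,3]; W=P@Ro.from_euler("xyz",o["tcp_rot"]).as_matrix().T+o["tool_pos"]
k=(W[...,2]>90)&(W[...,2]<108)&(d>0)&(np.hypot(W[...,0]-490,W[...,1]+75)<40)
print(o["tool_pos"],T.round(2).tolist(),k.sum()); 
if k.sum()>50:
    Q=W[k]; print(cv2.minEnclosingCircle(Q[:,:2].astype(np.float32)),np.median(Q[:,2]))
E
```

```text
[489.78732828 -44.5794487  186.92491849] [[0.0, -0.96, -0.27, 73.62], [1.0, 0.0, -0.0, 0.76], [0.0, -0.27, 0.96, -158.77], [0.0, 0.0, 0.0, 1.0]] 1292
((488.7657775878906, -74.81356048583984), 17.849807739257812) 100.55702347927377
```

View pics/w1.png

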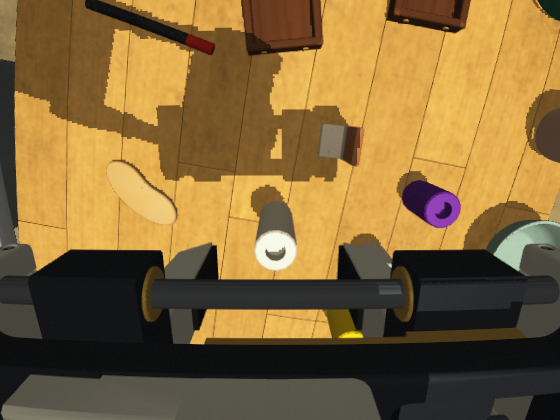

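The wrist view shows the white long prop at (276,250), between the open fingers. The measurement agrees with the top view within 1 mm.

Call:
{"method": "send_rows", "body": {
  "rows": [
    {"x": -0.15, "y": 0, "z": 0, "ax": 0, "ay": 0, "az": 0, "jaw": 0.4},
    {"x": -0.15, "y": 0, "z": 0.1, "ax": 0, "ay": 0, "az": 0, "jaw": 0.4},
    {"x": -0.15, "y": 0, "z": 0.25, "ax": 0, "ay": 0, "az": 0, "jaw": 0.4},
    {"x": -0.15, "y": 0, "z": 0.4, "ax": 0, "ay": 0, "az": 0, "jaw": 0.4},
    {"x": -0.15, "y": 0, "z": 0.52, "ax": 0, "ay": 0, "az": 0, "jaw": 0.4},
    {"x": -0.15, "y": 0, "z": 0.62, "ax": 0, "ay": 0, "az": 0, "jaw": 0.4},
    {"x": -0.15, "y": 0, "z": 0.62, "ax": 0, "ay": 0, "az": 0, "jaw": 0.4},
    {"x": -0.15, "y": 0, "z": 0.62, "ax": 0, "ay": 0, "az": 0, "jaw": -0.5},
    {"x": -0.15, "y": 0, "z": 0.62, "ax": 0, "ay": 0, "az": 0, "jaw": -0.5},
    {"x": -0.15, "y": 0, "z": 0.62, "ax": 0, "ay": 0, "az": 0, "jaw": -0.5}
  ]
}}

```text
time: 5.15
tool_pos: [490.2, -75.2, 63.4]
tcp_rot: [3.14, 0.0, 1.571]
contact_force: [0.1, 0.3, -0.7]
grip_width: 38.8
finger_force: 0.2
```

Call:
{"method": "send_rows", "body": {
  "rows": [
    {"x": 0, "y": 0, "z": 0, "ax": 0, "ay": 0, "az": 0, "jaw": -0.5},
    {"x": 0, "y": 0, "z": 0, "ax": 0, "ay": 0, "az": 0, "jaw": -0.5},
    {"x": 0, "y": 0, "z": 0, "ax": 0, "ay": 0, "az": 0, "jaw": -0.5},
    {"x": 0, "y": 0, "z": 0, "ax": 0, "ay": 0, "az": 0, "jaw": -0.5},
    {"x": 0, "y": 0, "z": -0.1, "ax": 0, "ay": 0, "az": 0, "jaw": -0.5},
    {"x": 0, "y": 0, "z": -0.2, "ax": 0, "ay": 0, "az": 0, "jaw": -0.5},
    {"x": 0, "y": 0, "z": -0.3, "ax": 0, "ay": 0, "az": 0, "jaw": -0.5},
    {"x": 0, "y": 0, "z": -0.4, "ax": 0, "ay": 0, "az": 0, "jaw": -0.5},
    {"x": 0, "y": 0, "z": -0.4, "ax": 0, "ay": 0, "az": 0, "jaw": -0.5},
    {"x": 0, "y": 0, "z": -0.4, "ax": 0, "ay": 0, "az": 0, "jaw": -0.5}
  ]
}}

```text
time: 6.4
tool_pos: [489.2, -74.9, 141.7]
tcp_rot: [-3.14, -0.001, 1.571]
contact_force: [0.6, 0.0, -1.3]
grip_width: 35.4
finger_force: 29.9
```

Call:
{"method": "send_rows", "body": {
  "rows": [
    {"x": 0.1, "y": 0, "z": 0, "ax": 0, "ay": 0, "az": 0, "jaw": -0.5},
    {"x": 0.25, "y": 0, "z": 0, "ax": 0, "ay": 0, "az": 0, "jaw": -0.5},
    {"x": 0.4, "y": 0, "z": 0, "ax": 0, "ay": 0, "az": 0, "jaw": -0.5},
    {"x": 0.55, "y": 0, "z": 0, "ax": 0, "ay": 0, "az": 0, "jaw": -0.5},
    {"x": 0.7, "y": 0, "z": 0, "ax": 0, "ay": 0, "az": 0, "jaw": -0.5},
    {"x": 0.85, "y": 0, "z": 0, "ax": 0, "ay": 0, "az": 0, "jaw": -0.5},
    {"x": 0.95, "y": 0, "z": 0, "ax": 0, "ay": 0, "az": 0, "jaw": -0.5},
    {"x": 1, "y": 0, "z": 0, "ax": 0, "ay": 0, "az": 0, "jaw": -0.5},
    {"x": 1, "y": 0, "z": 0, "ax": 0, "ay": 0, "az": 0, "jaw": -0.5},
    {"x": 1, "y": 0, "z": 0, "ax": 0, "ay": 0, "az": 0, "jaw": -0.5}
  ]
}}

```text
time: 7.65
tool_pos: [489.6, 124.2, 142.4]
tcp_rot: [-3.141, 0.0, 1.571]
contact_force: [-0.1, -0.0, -0.9]
grip_width: 35.4
finger_force: 29.9
```

```bash
python3 - <<'E'
from h import *
from scipy.spatial.transform import Rotation as Ro
o=bot.get_obs(); p,d=bot.capture("wrist"); m=bot.camera_model("wrist")
cv2.imwrite("pics/w2.png",p[...,::-1])
T=np.array(m["T_tool_cam"]); v,u=np.mgrid[0:420,0:560]
P=rays(m,u,v)*d[...,None]; P=P@T[:3,:3].T+T[:3,3]; W=P@Ro.from_euler("xyz",o["tcp_rot"]).as_matrix().T+o["tool_pos"]
k=(W[...,2]>15)&(W[...,2]<25)&(d>0)&(abs(W[...,0]-490)<70)&(W[...,1]>60)&(W[...,1]<340)
r=cv2.minAreaRect(W[k][:,:2].astype(np.float32)); print(o["tool_pos"],k.sum(),r,cv2.boxPoints(r).round().tolist())
k=(W[...,2]>98)&(W[...,2]<112)&(d>0)&(abs(W[...,0]-480)<50)&(W[...,1]>225)&(W[...,1]<340); 
if k.sum(): print(W[k].min(0),W[k].max(0))
E
```

```text
[489.64245028 124.23082545 142.4169901 ] 4739 ((487.7764587402344, 194.31675720214844), (72.57177734375, 200.91009521484375), 5.4866042137146) [[442.0, 291.0], [461.0, 91.0], [534.0, 98.0], [514.0, 298.0]]
[464.11696251 236.56429139  98.00650096] [499.50401382 263.47318048 108.86949246]
```

View pics/w2.png

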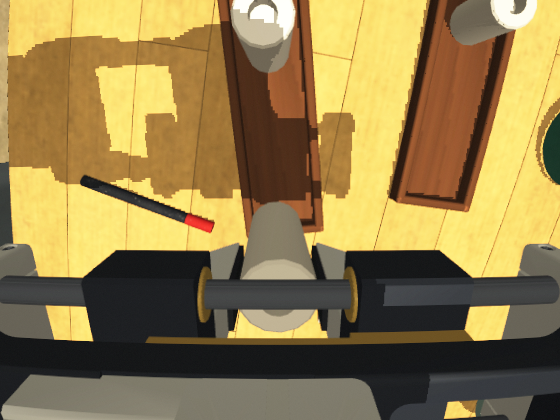

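The wrist view shows the prop upright in the grip at (280,270), with the free end of the tray ahead at (285,225). The tray axis is confirmed.

Call:
{"method": "send_rows", "body": {
  "rows": [
    {"x": 0.1, "y": 0, "z": 0, "ax": 0, "ay": 0, "az": 0, "jaw": -0.5},
    {"x": 0.22, "y": 0, "z": 0, "ax": 0, "ay": 0, "az": 0, "jaw": -0.5},
    {"x": 0.22, "y": 0, "z": 0.08, "ax": 0, "ay": 0, "az": 0, "jaw": -0.5},
    {"x": 0.22, "y": 0, "z": 0.18, "ax": 0, "ay": 0, "az": 0, "jaw": -0.5},
    {"x": 0.22, "y": 0, "z": 0.27, "ax": 0, "ay": 0, "az": 0, "jaw": -0.5},
    {"x": 0.22, "y": 0, "z": 0.32, "ax": 0, "ay": 0, "az": 0, "jaw": -0.5},
    {"x": 0.22, "y": 0, "z": 0.35, "ax": 0, "ay": 0, "az": 0, "jaw": -0.5},
    {"x": 0.22, "y": 0, "z": 0.36, "ax": 0, "ay": 0, "az": 0, "jaw": -0.5},
    {"x": 0.22, "y": 0, "z": 0.365, "ax": 0, "ay": 0, "az": 0, "jaw": -0.5},
    {"x": 0.22, "y": 0, "z": 0.365, "ax": 0, "ay": 0, "az": 0, "jaw": -0.5}
  ]
}}

```text
time: 8.95
tool_pos: [489.9, 169.0, 70.1]
tcp_rot: [3.141, -0.0, 1.571]
contact_force: [0.1, 0.2, -2.4]
grip_width: 35.7
finger_force: 29.9
```

Call:
{"method": "send_rows", "body": {
  "rows": [
    {"x": 0, "y": 0, "z": 0.003, "ax": 0, "ay": 0, "az": 0, "jaw": -0.5},
    {"x": 0, "y": 0, "z": 0.005, "ax": 0, "ay": 0, "az": 0, "jaw": -0.5},
    {"x": 0, "y": 0, "z": 0.005, "ax": 0, "ay": 0, "az": 0, "jaw": -0.5},
    {"x": 0, "y": 0, "z": 0.005, "ax": 0, "ay": 0, "az": 0, "jaw": 0.3},
    {"x": 0, "y": 0, "z": 0.005, "ax": 0, "ay": 0, "az": 0, "jaw": 0.3},
    {"x": 0, "y": 0, "z": 0.005, "ax": 0, "ay": 0, "az": 0, "jaw": 0.3},
    {"x": 0, "y": 0, "z": 0.005, "ax": 0, "ay": 0, "az": 0, "jaw": 0.3},
    {"x": 0, "y": 0, "z": 0.005, "ax": 0, "ay": 0, "az": 0, "jaw": 0.3},
    {"x": 0, "y": 0, "z": 0.005, "ax": 0, "ay": 0, "az": 0, "jaw": 0.3},
    {"x": 0, "y": 0, "z": 0.005, "ax": 0, "ay": 0, "az": 0, "jaw": 0.3}
  ]
}}

```text
time: 10.2
tool_pos: [489.7, 168.9, 68.7]
tcp_rot: [3.142, -0.0, 1.571]
contact_force: [-0.4, -0.1, 0.9]
grip_width: 59.9
finger_force: 0.0
```

Call:
{"method": "send_rows", "body": {
  "rows": [
    {"x": 0, "y": 0, "z": -0.1, "ax": 0, "ay": 0, "az": 0, "jaw": 0.3},
    {"x": 0, "y": 0, "z": -0.2, "ax": 0, "ay": 0, "az": 0, "jaw": 0.3},
    {"x": 0, "y": 0, "z": -0.3, "ax": 0, "ay": 0, "az": 0, "jaw": 0.3},
    {"x": 0, "y": 0, "z": -0.4, "ax": 0, "ay": 0, "az": 0, "jaw": 0.3},
    {"x": -0.2, "y": 0.1, "z": -0.5, "ax": 0, "ay": 0, "az": 0, "jaw": 0.4},
    {"x": -0.4, "y": 0.2, "z": -0.5, "ax": 0, "ay": 0, "az": 0, "jaw": 0.4},
    {"x": -0.6, "y": 0.3, "z": -0.5, "ax": 0, "ay": 0, "az": 0, "jaw": 0.4},
    {"x": -0.8, "y": 0.4, "z": -0.5, "ax": 0, "ay": 0, "az": 0, "jaw": 0.4},
    {"x": -1, "y": 0.53, "z": -0.5, "ax": 0, "ay": 0, "az": 0, "jaw": 0.4},
    {"x": -1, "y": 0.53, "z": -0.5, "ax": 0, "ay": 0, "az": 0, "jaw": 0.4}
  ]
}}

```text
time: 11.45
tool_pos: [596.9, -34.0, 168.2]
tcp_rot: [3.141, 0.001, 1.567]
contact_force: [-1.0, 1.3, -0.3]
grip_width: 64.5
finger_force: 0.0
```

```bash
python3 - <<'E'
from h import *
p,d=bot.capture("top"); cv2.imwrite("pics/t2.png",p[...,::-1]); W=cloud(bot.camera_model("top"),d)
k=(W[...,2]>98)&(W[...,2]<112)&(abs(W[...,0]-490)<40)&(W[...,1]>100)&(W[...,1]<220)
print(k.sum(),cv2.minEnclosingCircle(W[k][:,:2].astype(np.float32)),np.median(W[k][:,2]))
k=(W[...,2]>52)&(W[...,2]<68)&(abs(W[...,0]-597)<30)&(abs(W[...,1]+122)<30)
if k.sum()>9:print(k.sum(),cv2.minEnclosingCircle(W[k][:,:2].astype(np.float32)))
E
```

```text
251 ((489.89239501953125, 169.25076293945312), 17.818220138549805) 105.99862702041025
```

View pics/t2.png

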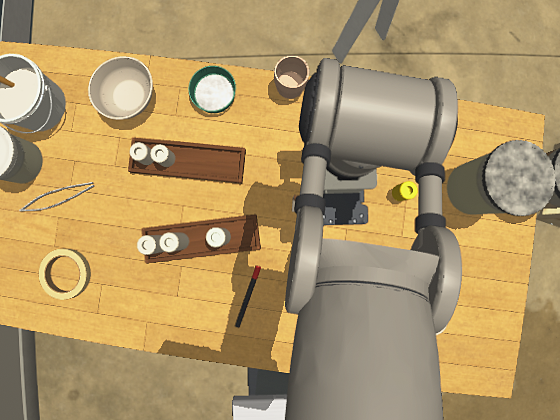

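The long prop stands in the near tray at (216,237), with its top at z = 106. Next is the short one.

Call:
{"method": "send_rows", "body": {
  "rows": [
    {"x": -0.2, "y": 0, "z": 0, "ax": 0, "ay": 0, "az": 0, "jaw": 0.3},
    {"x": -0.38, "y": 0, "z": 0, "ax": 0, "ay": 0, "az": 0, "jaw": 0.3},
    {"x": -0.45, "y": 0, "z": 0, "ax": 0, "ay": 0, "az": 0, "jaw": 0.3},
    {"x": -0.45, "y": 0, "z": 0.15, "ax": 0, "ay": 0, "az": 0, "jaw": 0.3},
    {"x": -0.45, "y": 0, "z": 0.3, "ax": 0, "ay": 0, "az": 0, "jaw": 0.3},
    {"x": -0.45, "y": 0, "z": 0.4, "ax": 0, "ay": 0, "az": 0, "jaw": 0.3},
    {"x": -0.45, "y": 0, "z": 0.4, "ax": 0, "ay": 0, "az": 0, "jaw": 0.3},
    {"x": -0.45, "y": 0, "z": 0.4, "ax": 0, "ay": 0, "az": 0, "jaw": 0.3},
    {"x": -0.45, "y": 0, "z": 0.4, "ax": 0, "ay": 0, "az": 0, "jaw": 0.3},
    {"x": -0.45, "y": 0, "z": 0.4, "ax": 0, "ay": 0, "az": 0, "jaw": 0.3}
  ]
}}

```text
time: 12.75
tool_pos: [596.2, -121.1, 89.6]
tcp_rot: [3.14, 0.0, 1.571]
contact_force: [-0.9, -0.5, 0.8]
grip_width: 59.7
finger_force: 0.0
```

Call:
{"method": "send_rows", "body": {
  "rows": [
    {"x": 0, "y": 0, "z": 0.08, "ax": 0, "ay": 0, "az": 0, "jaw": 0.3},
    {"x": 0, "y": 0, "z": 0.18, "ax": 0, "ay": 0, "az": 0, "jaw": 0.3},
    {"x": 0, "y": 0, "z": 0.27, "ax": 0, "ay": 0, "az": 0, "jaw": 0.3},
    {"x": 0, "y": 0, "z": 0.31, "ax": 0, "ay": 0, "az": 0, "jaw": 0.3},
    {"x": 0, "y": 0, "z": 0.31, "ax": 0, "ay": 0, "az": 0, "jaw": 0.3},
    {"x": 0, "y": 0, "z": 0.31, "ax": 0, "ay": 0, "az": 0, "jaw": -0.5},
    {"x": 0, "y": 0, "z": 0.31, "ax": 0, "ay": 0, "az": 0, "jaw": -0.5},
    {"x": 0, "y": 0, "z": 0.31, "ax": 0, "ay": 0, "az": 0, "jaw": -0.5},
    {"x": 0, "y": 0, "z": 0.31, "ax": 0, "ay": 0, "az": 0, "jaw": -0.5},
    {"x": 0, "y": 0, "z": 0.31, "ax": 0, "ay": 0, "az": 0, "jaw": -0.5}
  ]
}}

```text
time: 14.0
tool_pos: [596.2, -121.2, 27.2]
tcp_rot: [3.141, 0.0, 1.571]
contact_force: [-0.0, -0.0, 2.8]
grip_width: 35.4
finger_force: 30.0
```

Call:
{"method": "send_rows", "body": {
  "rows": [
    {"x": 0, "y": 0, "z": 0, "ax": 0, "ay": 0, "az": 0, "jaw": -0.5},
    {"x": 0, "y": 0, "z": 0, "ax": 0, "ay": 0, "az": 0, "jaw": -0.5},
    {"x": 0, "y": 0, "z": -0.1, "ax": 0, "ay": 0, "az": 0, "jaw": -0.5},
    {"x": 0, "y": 0, "z": -0.2, "ax": 0, "ay": 0, "az": 0, "jaw": -0.5},
    {"x": 0, "y": 0, "z": -0.3, "ax": 0, "ay": 0, "az": 0, "jaw": -0.5},
    {"x": 0, "y": 0, "z": -0.4, "ax": 0, "ay": 0, "az": 0, "jaw": -0.5},
    {"x": 0, "y": 0, "z": -0.5, "ax": 0, "ay": 0, "az": 0, "jaw": -0.5},
    {"x": 0, "y": 0, "z": -0.5, "ax": 0, "ay": 0, "az": 0, "jaw": -0.5},
    {"x": 0, "y": 0, "z": -0.5, "ax": 0, "ay": 0, "az": 0, "jaw": -0.5},
    {"x": 0, "y": 0, "z": -0.5, "ax": 0, "ay": 0, "az": 0, "jaw": -0.5}
  ]
}}

```text
time: 15.25
tool_pos: [595.1, -120.9, 125.4]
tcp_rot: [-3.139, -0.001, 1.571]
contact_force: [0.3, -0.0, -0.3]
grip_width: 35.2
finger_force: 30.0
```

Call:
{"method": "send_rows", "body": {
  "rows": [
    {"x": 0.1, "y": 0.02, "z": 0, "ax": 0, "ay": 0, "az": 0, "jaw": -0.5},
    {"x": 0.25, "y": 0.05, "z": 0, "ax": 0, "ay": 0, "az": 0, "jaw": -0.5},
    {"x": 0.4, "y": 0.08, "z": 0, "ax": 0, "ay": 0, "az": 0, "jaw": -0.5},
    {"x": 0.55, "y": 0.11, "z": 0, "ax": 0, "ay": 0, "az": 0, "jaw": -0.5},
    {"x": 0.7, "y": 0.15, "z": 0, "ax": 0, "ay": 0, "az": 0, "jaw": -0.5},
    {"x": 0.85, "y": 0.18, "z": 0, "ax": 0, "ay": 0, "az": 0, "jaw": -0.5},
    {"x": 0.95, "y": 0.22, "z": 0, "ax": 0, "ay": 0, "az": 0, "jaw": -0.5},
    {"x": 1, "y": 0.22, "z": 0, "ax": 0, "ay": 0, "az": 0, "jaw": -0.5},
    {"x": 1, "y": 0.22, "z": 0, "ax": 0, "ay": 0, "az": 0, "jaw": -0.5},
    {"x": 1, "y": 0.22, "z": 0, "ax": 0, "ay": 0, "az": 0, "jaw": -0.5}
  ]
}}

```text
time: 16.5
tool_pos: [639.6, 78.1, 126.7]
tcp_rot: [-3.141, 0.0, 1.57]
contact_force: [-0.3, 0.4, -1.4]
grip_width: 35.3
finger_force: 30.0
```

```bash
python3 - <<'E'
from h import *
from scipy.spatial.transform import Rotation as Ro
o=bot.get_obs(); p,d=bot.capture("wrist"); m=bot.camera_model("wrist")
cv2.imwrite("pics/w3.png",p[...,::-1])
T=np.array(m["T_tool_cam"]); v,u=np.mgrid[0:420,0:560]
P=rays(m,u,v)*d[...,None]; P=P@T[:3,:3].T+T[:3,3]; W=P@Ro.from_euler("xyz",o["tcp_rot"]).as_matrix().T+o["tool_pos"]
k=(W[...,2]>15)&(W[...,2]<25)&(d>0)&(abs(W[...,0]-645)<75)&(W[...,1]>100)&(W[...,1]<370)
r=cv2.minAreaRect(W[k][:,:2].astype(np.float32)); print(o["tool_pos"],k.sum(),r,cv2.boxPoints(r).round().tolist())
E
```

```text
[639.61814775  78.06547878 126.69916102] 4124 ((640.5202026367188, 181.909423828125), (124.3730239868164, 72.7823486328125), 82.55166625976562) [[596.0, 125.0], [669.0, 116.0], [685.0, 239.0], [612.0, 248.0]]
```

View pics/w3.png

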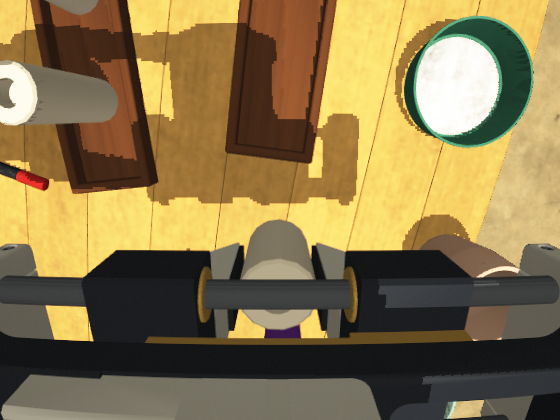

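The short prop is held upright at (280,265), and the far tray's free end is ahead at (270,155). The refined target is x = 642, y = 194.

Call:
{"method": "send_rows", "body": {
  "rows": [
    {"x": 0.15, "y": 0.012, "z": 0, "ax": 0, "ay": 0, "az": 0, "jaw": -0.5},
    {"x": 0.3, "y": 0.012, "z": 0, "ax": 0, "ay": 0, "az": 0, "jaw": -0.5},
    {"x": 0.45, "y": 0.012, "z": 0, "ax": 0, "ay": 0, "az": 0, "jaw": -0.5},
    {"x": 0.58, "y": 0.012, "z": 0, "ax": 0, "ay": 0, "az": 0, "jaw": -0.5},
    {"x": 0.58, "y": 0.012, "z": 0.1, "ax": 0, "ay": 0, "az": 0, "jaw": -0.5},
    {"x": 0.58, "y": 0.012, "z": 0.22, "ax": 0, "ay": 0, "az": 0, "jaw": -0.5},
    {"x": 0.58, "y": 0.012, "z": 0.33, "ax": 0, "ay": 0, "az": 0, "jaw": -0.5},
    {"x": 0.58, "y": 0.012, "z": 0.4, "ax": 0, "ay": 0, "az": 0, "jaw": -0.5},
    {"x": 0.58, "y": 0.012, "z": 0.44, "ax": 0, "ay": 0, "az": 0, "jaw": -0.5},
    {"x": 0.58, "y": 0.012, "z": 0.45, "ax": 0, "ay": 0, "az": 0, "jaw": -0.5}
  ]
}}

```text
time: 17.8
tool_pos: [642.3, 194.8, 36.7]
tcp_rot: [3.141, -0.0, 1.571]
contact_force: [0.2, 0.8, -0.6]
grip_width: 35.8
finger_force: 30.0
```

Call:
{"method": "send_rows", "body": {
  "rows": [
    {"x": 0, "y": 0, "z": 0.008, "ax": 0, "ay": 0, "az": 0, "jaw": -0.5},
    {"x": 0, "y": 0, "z": 0.013, "ax": 0, "ay": 0, "az": 0, "jaw": -0.5},
    {"x": 0, "y": 0, "z": 0.016, "ax": 0, "ay": 0, "az": 0, "jaw": -0.5},
    {"x": 0, "y": 0, "z": 0.016, "ax": 0, "ay": 0, "az": 0, "jaw": -0.5},
    {"x": 0, "y": 0, "z": 0.016, "ax": 0, "ay": 0, "az": 0, "jaw": 0.3},
    {"x": 0, "y": 0, "z": 0.016, "ax": 0, "ay": 0, "az": 0, "jaw": 0.3},
    {"x": 0, "y": 0, "z": 0.016, "ax": 0, "ay": 0, "az": 0, "jaw": 0.3},
    {"x": 0, "y": 0, "z": 0.016, "ax": 0, "ay": 0, "az": 0, "jaw": 0.3},
    {"x": 0, "y": 0, "z": 0.016, "ax": 0, "ay": 0, "az": 0, "jaw": 0.3},
    {"x": 0, "y": 0, "z": 0.016, "ax": 0, "ay": 0, "az": 0, "jaw": 0.3}
  ]
}}

```text
time: 19.05
tool_pos: [642.1, 195.0, 33.5]
tcp_rot: [3.142, -0.0, 1.571]
contact_force: [1.4, 1.0, -0.3]
grip_width: 59.7
finger_force: 0.0
```

Call:
{"method": "send_rows", "body": {
  "rows": [
    {"x": 0, "y": 0, "z": -0.1, "ax": 0, "ay": 0, "az": 0, "jaw": 0.3},
    {"x": 0, "y": 0, "z": -0.2, "ax": 0, "ay": 0, "az": 0, "jaw": 0.3},
    {"x": 0, "y": 0, "z": -0.3, "ax": 0, "ay": 0, "az": 0, "jaw": 0.3},
    {"x": 0, "y": 0, "z": -0.4, "ax": 0, "ay": 0, "az": 0, "jaw": 0.3},
    {"x": 0, "y": 0, "z": -0.5, "ax": 0, "ay": 0, "az": 0, "jaw": 0.3},
    {"x": -0.2, "y": 0, "z": -0.6, "ax": 0, "ay": 0, "az": 0, "jaw": 0.4},
    {"x": -0.4, "y": 0, "z": -0.7, "ax": 0, "ay": 0, "az": 0, "jaw": 0.4},
    {"x": -0.6, "y": 0, "z": -0.7, "ax": 0, "ay": 0, "az": 0, "jaw": 0.4},
    {"x": -0.8, "y": 0, "z": -0.7, "ax": 0, "ay": 0, "az": 0, "jaw": 0.4},
    {"x": -0.8, "y": 0, "z": -0.7, "ax": 0, "ay": 0, "az": 0, "jaw": 0.4}
  ]
}}

```text
time: 20.3
tool_pos: [642.2, 32.0, 173.6]
tcp_rot: [3.141, 0.001, 1.567]
contact_force: [0.2, 0.5, 0.4]
grip_width: 64.4
finger_force: 0.0
```

```bash
python3 - <<'E'
from h import *
p,d=bot.capture("top"); cv2.imwrite("pics/t3.png",p[...,::-1]); W=cloud(bot.camera_model("top"),d)
for x,y,h in((490,169,106),(642,195,66)):
    k=(abs(W[...,2]-h)<7)&(np.hypot(W[...,0]-x,W[...,1]-y)<35)
    if k.sum()>9:print(k.sum(),cv2.minEnclosingCircle(W[k][:,:2].astype(np.float32)),np.median(W[k][:,2]))
E
```

```text
175 ((490.01611328125, 169.534423828125), 17.78606414794922) 105.93306300189073
223 ((641.8809814453125, 193.9552459716797), 17.994295120239258) 66.16732407357699
```

View pics/t3.png

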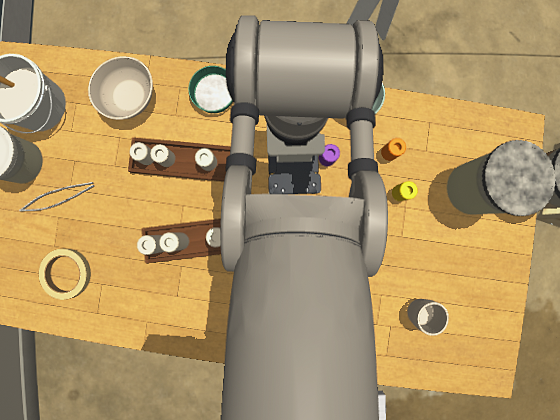

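Both props stand upright in their trays, the short one at (205,158) and the long one at (214,237). The arm is clear of both.

```bash
python3 -c "
from plant import bot
print(bot.close_job())"
```

```text
the job is handed in; nothing more can be done
None
```

Both props now stand upright and released in the free part of their matching trays, the long one placed first, and the job was handed in after about 20 s of the allowed 58 s.

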